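Key the strainer into the citrus press

ROBOT

A 6-joint arm with a two-finger parallel gripper is mounted at the origin on a cart in front of the work surface, level with it; the furniture and walls round the work are solid. World frame = base frame: x ahead of the robot, y to its left, z up, the work surface at z = 0. Lengths are in mm, angles in rad, forces in N, time in s.
With the tool pointing down it reaches from about 225 to 875 mm from the base axis. Payload 3.4 kg.
Tool frame: the origin (TCP) lies on the centre line of the jaws, within the pads' length; the fingertips stand 19 mm ahead of it and the grasp point (between the pads) is the TCP (manip.nose_length is the distance from the TCP to the fingertips, in mm); z points along the fingers, y is the line along which they close (so a half turn about z gives the same grasp; the last joint's range is limited). The gripper opens to 85 mm and grips with 20 to 120 N. Pads are 22 mm wide; open, the fingers measure 114 mm over their backs; the gripper's body (76 mm by 85 mm) begins 54 mm behind the grasp point. The pads swing forward as they close: fully open they stand 13 mm farther back than shut.
Start: joints at [-0.121, 0.276, 1.505, -0, 1.361, -0.121], TCP at [575.031, -0.009, 250.328] pointing down, gripper open.
Joint ranges: [-2.89, 2.89], [-0.75, 2.08], [0.22, 2.7], [-1.18, 4.32], [0.11, 2.71], [-2.7, 2.7]. Speed limits (rad/s): [2.57, 2.57, 3.14, 3.14, 3.14, 3.14].

INTERFACE

Orientations are given as a unit quaternion [w, x, y, z].
In Python, from bench import telemetry, snapshot, manip gives the robot as it stands. The module is installed in compiled form; this text tells all that it offers.
- The arm moves only by the tool apply_moves, never from a script. Its argument "plan" is a list of rows, each a list of 6 numbers: the shift along the tool's x, y, z in units of 0.1 m (1.0 is 0.1 m), then the turn, a rotation vector about the tool's x, y, z in units of 90 degrees (1.0 is 90 degrees). In form: [[tx, ty, tz, ax, ay, az], ...]. A call has 1 to 20 rows; each row is the pose to reach, as a shift and turn from the pose commanded when the call began, along the tool's axes at that moment; what a row does not reach only later rows make up. A row lasts 1/12 s, in which the tool goes at most 41.7 mm and 7.16 degrees, less where a joint would pass 70% of its speed; a pose out of reach is approached as far as the arm can. A call with a number of a shift or a turn outside -1 to 1 is refused whole. A call with a gripper value outside its range is refused whole. "claw" is the opening, from -1 (shut) to 1 (fully open), set as the call begins (left out, the last holds). The fingers move at their own pace and stop on an object; the grip force is fixed at half the most. Time passes only in rows, so rows that repeat a pose let the fingers close. It gives the time, the measured TCP pose, the force, the opening and the grip force at its end, in the units of the state.
- telemetry.state(): the state, without advancing time (a new reading comes with each control period).
- snapshot(name): name is "scene" or "side" or "wrist"; returns a dict with "image" (400x640x3 uint8, blue, green, red), "fx", "fy", "cx", "cy" (pixels), "pose" (4x4, takes a point from camera to world coordinates). Camera axes: x right, y down, z forward; pixel columns grow to the right and rows downward; lengths in mm; the calibration is good to about 2 mm. A picture is of the moment at which its call begins. There is no depth.
- manip.close_job(): hands the job in; it is judged then, once.
The state is a dict: "t": time; "joints": joint angles; "qd": joint speeds; "effort": joint torques, N m; "position": TCP position; "ee_rot": TCP orientation; "ft_force": force on the tool from outside, world axes, zero at the start; "ft_torque": the same for the moment, N m; "width": finger opening in mm; "grasp_force": force on a finger pad.
Only numpy, scipy, OpenCV 4.12 (cv2) and the standard library are available. Lean on these libraries where they do the work, as an engineer would, in place of code of your own. Each camera call takes 0.05 s, during which the arm holds its last target. There are 200 camera calls.

TASK

Get the citrus press ready for the oranges: its white strainer is sitting too high because its notch is not over the steel key on the bowl's rim. With a fingertip against the strainer's upright finger knob, push it round until the notch is over the key, then press it down fully home, flush with the bowl's rim. Do not lift the strainer, and leave the reamer cone, the glass and the orange standing on the worktop where they are.

Things in the scene. Friction and masses are not known exactly. Their poses are not given: they have to be found in the camera images.
- juicer: Citrus press, standing firm (cannot move): steel motor base 147 mm across, black bowl 138 mm across on top, its rim 150 mm above the worktop. Origin on its upright axis at worktop level; own -x points along the black drip spout, over the glass, +x to the key on the other side. A steel drive spindle 10 mm thick stands up in the middle to 184 mm above the worktop.
- key (a point): Top of the key, the round-topped steel lug on the black bowl's rim, straight across from the spout: 8 mm wide, lying radially from 53 to 71 mm from the axis, its top 4 mm above the rim; a vertical rib on the bowl's outside runs down from it. Point 62 mm from the axis.
- strainer (a point): Centre of the strainer, on the axis, level with the top face of its edge: a white disc 126 mm across with a 17 mm wide, 5 mm thick edge; inside it a slotted sieve, its top 1 mm lower; a hub 28 mm across round the spindle stands 6 to 8 mm above the edge. It starts level, its top face 9.4 mm above the bowl's rim (159.4 mm above the worktop).
- notch (a point): Middle of the notch in the strainer's outer edge, on the edge's top face, 62 mm from the axis. The notch is 13 mm wide with straight sides and goes in to 51 mm from the axis.
- finger_knob (a point): Middle of the top of the strainer's upright finger knob, straight across the disc from the notch, 49 mm from the axis: a round post 16 mm thick, standing 22 mm above the disc's top face. Pushed sideways (about 1 N) it takes the strainer round its axis; either way round is free, without end, and it stays where it is left.
- strainer_turn (a joint): Angle of the strainer, anticlockwise from above; 0 or 6.283 when the notch is exactly over the key, the knob then lying on the spout's side. Starts anywhere from 0.7 to 5.58. The key enters the notch within about 0.04 rad of this, and its rounded top can draw the notch in from about 0.07; elsewhere the disc lands on the key after 1 to 3 mm and goes no lower.
- strainer_depth (a joint): How far the strainer is pressed down: 0 at the start, 0.009 m fully home on the bowl's ledge, its top face flush with the rim; negative if lifted. A sealing ring on the spindle drags: about 6 N of downward push moves it slowly, 10 to 20 N takes it home, anywhere on the disc or knob, and it stays where it is left.
- cone: White ribbed reamer cone, 64 mm across, 56 mm tall, standing loose on the worktop beside the press, to be left there. Origin at the centre of its foot.
- glass: Clear drinking glass, 68 mm across, 80 mm tall, loose under the spout, to be left there. Origin at the centre of its foot.
- orange: Loose orange, about 62 mm across, on the worktop beside the press, to be left there. Origin at its underside.

How it is judged (in metres and radians):
At the end, for the whole second after the job is handed in: The strainer is down to within 1.5 mm of its seat (pressed at least 7.5 of 9 mm) with the middle of its notch within 5 mm of the key; the cone and the glass are within 20 mm and the orange within 30 mm of where they stood (value of joint strainer_depth above 0.0075 m and horizontal distance between notch and key below 0.005 m and distance of each of cone, glass from where it was at the start of the episode below 0.02 m and distance of orange from where it was at the start of the episode below 0.03 m); the robot touches nothing.
It fails at once if the strainer is lifted more than 5 mm (value of joint strainer_depth below -0.005 m).
It fails at once if the reamer cone is moved more than 20 mm (distance of cone from where it was at the start of the episode above 0.02 m).
It fails at once if the glass is moved more than 20 mm (distance of glass from where it was at the start of the episode above 0.02 m).
It fails at once if the orange is moved more than 30 mm (distance of orange from where it was at the start of the episode above 0.03 m).
It also fails if it takes over 51 s, if anything falls off the work surface, if the arm or the gripper's body presses on something with over 40 N, if the wrist force passes 120 N, or if a joint passes its speed limit or range.

## Working session

There is one attempt and no reset: what is moved stays moved. The work goes in short steps, Python scripts to look and compute and a tool call to move; the robot and the scene stay as the last step left them, time stands still between calls to the robot, and variables do not carry over. Pictures are saved under pics/ and viewed, at most 10 in all, crops included, and the job is handed in when it is done.

Besides the shell and the picture viewer there is one more tool, called after "Emit:" in YAML: its name, and indented under it one key for each argument. apply_moves: Moves the arm, as the interface text tells. Its arguments: {"type":"object","properties":{"plan":{"type":"array","items":{"type":"array","items":{"type":"number"}}},"claw":{"type":"number"}},"required":["plan"]}

```bash
mkdir -p pics
cat > h.py <<'E'
import numpy as np, cv2
from bench import telemetry, snapshot, manip
def snap(n,f):
    s=snapshot(n); cv2.imwrite(f'pics/{f}.png',s['image']); np.savez(f'{f}.npz',**s); return s
def ray(s,u,v):
    P=np.array(s['pose']); d=P[:3,:3]@np.array([(u-s['cx'])/s['fx'],(v-s['cy'])/s['fy'],1.]); return P[:3,3],d/np.linalg.norm(d)
def onz(s,u,v,z):
    o,d=ray(s,u,v); return o+d*(z-o[2])/d[2]
def proj(s,p):
    P=np.array(s['pose']); c=P[:3,:3].T@(np.array(p,float)-P[:3,3]); return np.array([s['fx']*c[0]/c[2]+s['cx'],s['fy']*c[1]/c[2]+s['cy']])
def tri(r1,r2):
    (o1,d1),(o2,d2)=r1,r2
    t=np.linalg.lstsq(np.c_[d1,-d2],o2-o1,rcond=None)[0]
    a,b=o1+t[0]*d1,o2+t[1]*d2; return (a+b)/2,np.linalg.norm(a-b)
E
python3 - <<'E'
from h import *
im=[snap(n,n+'0') for n in('scene','side','wrist')]
for s in im: print(np.round(s['pose'],3).tolist(),s['fx'],s['cx'],s['cy'])
st=telemetry.state(); print(st['t'],st['ee_rot'],st['position'],st['width'],manip.nose_length)
E
```

```text
[[0.468, -0.631, 0.619, -28.981], [-0.883, -0.349, 0.312, -297.078], [0.019, -0.693, -0.721, 744.28], [0.0, 0.0, 0.0, 1.0]] 380.8149689339428 320.77286661379344 202.6525143475477
[[-0.992, -0.081, 0.101, 404.532], [-0.127, 0.483, -0.867, 849.152], [0.022, -0.872, -0.489, 599.975], [0.0, 0.0, 0.0, 1.0]] 510.6111489778447 312.4275095837755 197.17281952577417
[[1.0, 0.001, -0.001, 575.776], [0.001, -0.955, -0.298, 74.864], [-0.001, 0.298, -0.955, 372.578], [0.0, 0.0, 0.0, 1.0]] 290.2709134264491 315.67629127468416 197.9651720173255
0.15 [-5.25713079e-04  7.07106925e-01  7.07106311e-01 -4.30283542e-04] [5.74649322e+02 1.35312575e-02 2.49655660e+02] 85.17551971462476 19.0
```

View pics/scene0.png

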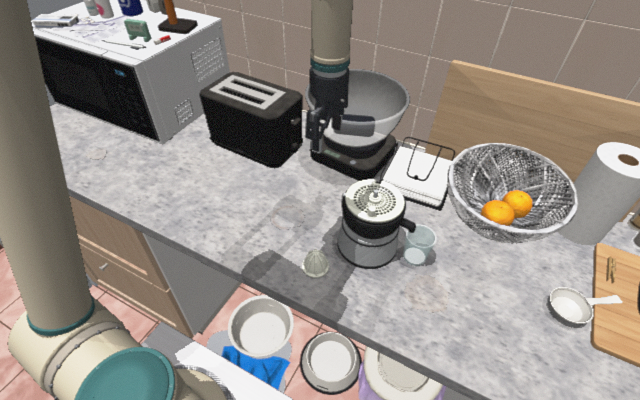

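View pics/side0.png

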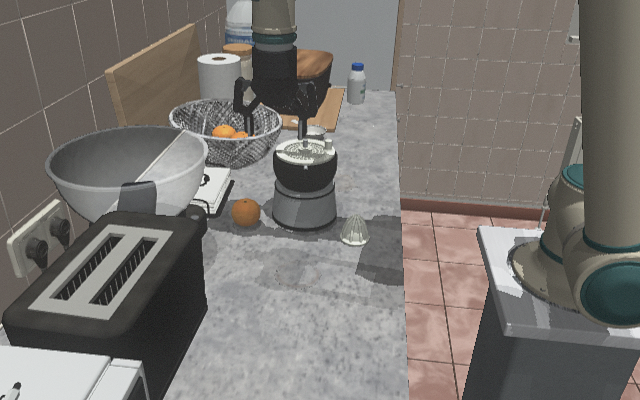

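View pics/wrist0.png

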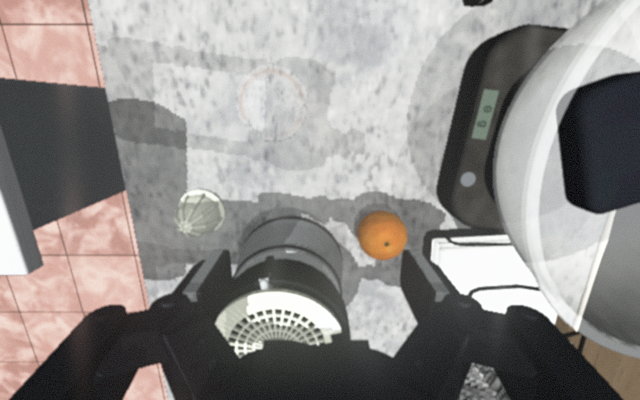

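The scene view shows the press at about (375,215), with the spout to the right over the glass, the cone at (316,263) and the strainer centre near (376,200). The side view shows the knob's top around (328,140). The wrist view shows the key and rib near (265,283), the orange at (382,235), and the disc half hidden.

Run:
```python
from h import *
L=lambda n:dict(np.load(n+'.npz'))
a,b,w=L('scene0'),L('side0'),L('wrist0')
print(onz(a,375,200,159),onz(b,304,151,159),onz(w,265,283,154))
print('cone',onz(a,316,273,0),'glass',onz(a,416,260,0),'orange',onz(b,246,225,0))
A=cv2.resize(a['image'][160:280,290:450],None,fx=4,fy=4,interpolation=cv2.INTER_CUBIC)
B=cv2.resize(b['image'][115:235,225:385],None,fx=4,fy=4,interpolation=cv2.INTER_CUBIC)
cv2.imwrite('pics/c.png',cv2.resize(np.r_[A[:300],B[:300]],None,fx=1,fy=1))
```

```text
[ 536.86449406 -142.17832299  159.        ] [ 538.28146789 -126.80827604  159.        ] [531.59815374 -70.74917488 154.        ]
cone [405.9587031  -70.35228554   0.        ] glass [ 552.24623194 -262.03084573    0.        ] orange [655.2888212  -67.43742673   0.        ]
```

View pics/c.png

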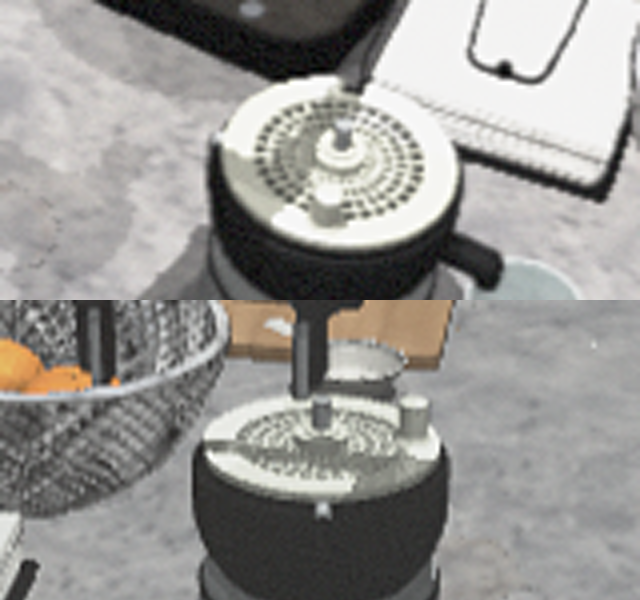

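The crops show the knob's top at about (371.5,207.5) in scene and (329,141) in side. The spindle's top is at (375.5,191) and (305,140), the key at (305.5,167) in side, and the notch at scene (376,183).

Run:
```python
from h import *
L=lambda n:dict(np.load(n+'.npz'))
a,b,w=L('scene0'),L('side0'),L('wrist0')
for n,p,q in(('knob',(371.5,207.5),(328.7,140.7)),('spindle',(375.5,191.2),(305.2,140.3))):
    print(n,tri(ray(a,*p),ray(b,*q)))
print('key',tri(ray(b,305.5,167),ray(w,265,283)),'notch',onz(a,376,183.5,159.4),'knobbase',onz(a,371.3,214,159))
```

```text
knob (array([ 490.86374755, -149.17218417,  178.71534045]), np.float64(5.3148169714944355))
spindle (array([ 538.97921902, -138.65308562,  179.81893737]), np.float64(3.729193025163745))
key (array([528.89012572, -76.79793911, 145.84550109]), np.float64(2.2273460970939474)) notch [ 585.80379204 -124.49873167  159.4       ] knobbase [ 495.25387333 -150.93271349  159.        ]
```

Emit:
apply_moves:
  plan:
    - [-0.3, -0.1, -0.2, 0, 0, 0]
    - [-0.6, -0.25, -0.35, 0, 0, 0]
    - [-0.9, -0.36, -0.5, 0, 0, 0]
    - [-0.9, -0.36, -0.5, 0, 0, 0]
    - [-0.9, -0.36, -0.5, 0, 0, 0]
  claw: -1

```text
t: 0.57
position: [539.0, -91.2, 301.1]
ee_rot: [0.001, 0.708, 0.706, 0.001]
ft_force: [-0.9, 0.9, -0.2]
width: 25.4
grasp_force: 0.0
```

Emit:
apply_moves:
  plan:
    - [-0.3, 0, 0, 0, 0, 0]
    - [-0.6, 0, 0, 0, 0, 0]
    - [-0.9, 0, 0, 0, 0, 0]
    - [-0.9, 0, 0, 0, 0, 0]
    - [-0.9, 0, 0, 0, 0, 0]
    - [-0.9, 0, 0, 0, 0, 0]

```text
t: 1.07
position: [539.0, -178.6, 299.4]
ee_rot: [-0.001, 0.707, 0.707, 0.0]
ft_force: [0.2, 0.6, 0.9]
width: 0.2
grasp_force: 0.0
```

Run:
```python
from h import *
w=snap('wrist','wrist1'); st=telemetry.state(); print(st['t'],st['position'],st['width'])
for p in((538,-138,159),(529,-77,154),(491,-149,181),(586,-124.5,159.4)): print(proj(w,p))
cv2.imwrite('pics/w1.png',cv2.resize(w['image'][0:300,120:520],(800,600)))
```

```text
1.1167 [ 539.04906403 -178.39913625  299.62515469] 0.11637398281159543
[313.51448682 147.43791681]
[302.9856641   74.93498422]
[257.41176429 163.92200865]
[367.63229948 132.24712203]
```

View pics/w1.png

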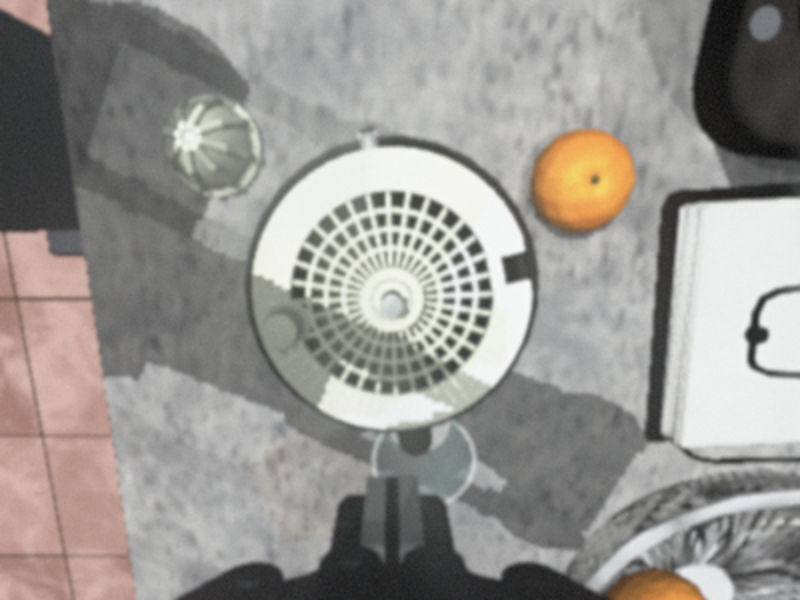

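The wrist view shows the disc's edge running from about (245,143) to (388,143), the key at (304,68), the notch at (377.5,133.5), the knob at (261,164) and the spout at (327,220).

```bash
cat >> h.py <<'E'
def disc(s,c0,r,z,zs=180):
    # white disc edge: search along radial lines for last bright->dark step, then circle fit at plane z
    g=s['image'].astype(float).mean(2); pts=[]
    for a in np.radians(np.arange(0,360,3)):
        rs=np.arange(r-7,r+6,.25); P=[proj(s,[c0[0]+q*np.cos(a),c0[1]+q*np.sin(a),z]) for q in rs]
        v=cv2.remap(g.astype(np.float32),np.float32([p[0] for p in P])[None],np.float32([p[1] for p in P])[None],1)[0]
        d=np.gradient(v); i=d.argmin()
        if d[i]<-4: pts.append([c0[0]+rs[i]*np.cos(a),c0[1]+rs[i]*np.sin(a)])
    p=np.array(pts)
    for _ in range(5):
        s_=np.linalg.lstsq(np.c_[2*p,np.ones(len(p))],(p**2).sum(1),rcond=None)[0]
        R=np.sqrt(s_[2]+s_[0]**2+s_[1]**2); e=abs(np.hypot(*(p-s_[:2]).T)-R); p=p[e<max(1.,2*e.std())]
    return s_[:2],R,len(p)
def ang(p,c): return np.degrees(np.arctan2(p[1]-c[1],p[0]-c[0]))%360
E
python3 - <<'E'
from h import *
w=dict(np.load('wrist1.npz'))
c=np.array([538,-138.])
for _ in range(3): c,R,n=disc(w,c,63,159.4)
print(c,R,n)
for n,p,z in(('key',(304,68.5),154),('notch',(377.5,133.5),159.4),('knob',(260.7,164),181.4),('spout',(327.5,220),140)):
    q=onz(w,*p,z); print(n,q,np.hypot(*(q[:2]-c)),ang(q,c))
a,b=[dict(np.load(n+'.npz')) for n in('scene0','side0')]
print('knob z',tri(ray(w,260.7,164),ray(a,371.5,207.5)),tri(ray(w,260.7,164),ray(b,328.7,140.7)))
print('spindle',tri(ray(w,316.3,148.5),ray(a,375.5,191.2)), tri(ray(w,316.3,148.5),ray(b,305.2,140.3)))
print('key',tri(ray(w,304,68.5),ray(b,305.5,167)))
E
```

```text
[ 539.86606814 -138.95623912] 63.15213617280554 113
key [529.92213751 -71.93168113 154.        ] 67.7581960419494 98.43898604175116
notch [ 594.81743301 -125.57583678  159.4       ] 56.55694181829708 13.684944597260003
knob [ 493.83843177 -148.98754635  181.4       ] 47.10807185922647 192.29484205328328
spout [ 552.36941745 -215.64144098  140.        ] 77.69783734625582 279.2604597228768
knob z (array([ 493.53024608, -149.4193674 ,  179.6072974 ]), np.float64(0.20730341238582922)) (array([ 490.86702317, -150.44815711,  175.71070671]), np.float64(3.7471014316676237))
spindle (array([ 540.99055314, -137.45154144,  179.74176797]), np.float64(2.6746332909265353)) (array([ 538.95852747, -136.49198381,  179.21901556]), np.float64(3.090945546362517))
key (array([528.4580042 , -71.5018121 , 148.90918693]), np.float64(2.56385089198947))
```

Emit:
apply_moves:
  plan:
    - [0.2, -0.2, 0.1, 0, 0, -0.07]
    - [0.4, -0.4, 0.3, 0, 0, -0.14]
    - [0.57, -0.53, 0.5, 0, 0, -0.14]
    - [0.57, -0.53, 0.6, 0, 0, -0.14]
    - [0.57, -0.53, 0.6, 0, 0, -0.14]
    - [0.57, -0.53, 0.8, 0, 0, -0.14]
    - [0.57, -0.53, 1.0, 0, 0, -0.14]
    - [0.57, -0.53, 1.0, 0, 0, -0.14]
    - [0.57, -0.53, 1.0, 0, 0, -0.14]

```text
t: 1.87
position: [486.6, -122.9, 200.4]
ee_rot: [-0.0, 0.625, 0.781, -0.0]
ft_force: [-0.0, -0.2, 0.2]
width: 0.5
grasp_force: 0.0
```

Emit:
apply_moves:
  plan:
    - [0, 0, 0.08, 0, 0, 0]
    - [0, 0, 0.15, 0, 0, 0]
    - [0, 0, 0.15, 0, 0, 0]
    - [0, 0, 0.15, 0, 0, 0]

```text
t: 2.2
position: [486.1, -123.1, 185.3]
ee_rot: [-0.0, 0.625, 0.78, -0.0]
ft_force: [0.3, 0.4, -0.3]
width: -0.1
grasp_force: 0.0
```

```bash
cat >> h.py <<'E'
from scipy.spatial.transform import Rotation as Ro
C=np.array([539.9,-139.0])
def rows(start,R0,targets):
    # targets: (x,y,z,worldyaw deg from R0)
    for x,y,z,a in targets:
        d=R0.T@(np.array([x,y,z])-start)/100
        print(np.round(d,2).tolist(),round(-a/90,3))
def R0():
    q=telemetry.state()['ee_rot']; return Ro.from_quat([q[1],q[2],q[3],q[0]]).as_matrix()
E
python3 - <<'E'
from h import *
st=telemetry.state(); p=np.array(st['position']); R=R0()
print(st['t'],p,np.degrees(np.arctan2(R[1,0],R[0,0])),R[:,2],st['ft_force'])
T=[]
for k,f in enumerate(np.r_[193,np.arange(193,276,6),275,275]):
    a=np.radians(f); t=-19 if k else -22
    u=np.array([np.cos(a),np.sin(a)]); v=np.array([-u[1],u[0]])
    T.append((*(C+49*u+t*v),185,f-193))
rows(p,R,T)
E
```

```text
2.2 [ 486.05000368 -123.05163687  185.30182412] 102.59481230567881 [-1.15569606e-04  9.12763460e-05 -9.99999989e-01] [ 0.30291222  0.38696208 -0.34118372]
[-0.06, -0.0, 0.0] 0.0
[-0.09, -0.0, 0.0] 0.0
[-0.14, -0.02, 0.0] -0.067
[-0.19, -0.03, 0.0] -0.133
[-0.25, -0.03, 0.0] -0.2
[-0.3, -0.03, 0.0] -0.267
[-0.36, -0.03, 0.0] -0.333
[-0.41, -0.02, 0.0] -0.4
[-0.46, 0.0, 0.0] -0.467
[-0.51, 0.02, 0.0] -0.533
[-0.56, 0.05, 0.0] -0.6
[-0.61, 0.08, 0.0] -0.667
[-0.65, 0.12, 0.0] -0.733
[-0.68, 0.16, 0.0] -0.8
[-0.71, 0.21, 0.0] -0.867
[-0.73, 0.24, 0.0] -0.911
[-0.73, 0.24, 0.0] -0.911
```

Emit:
apply_moves:
  plan:
    - [-0.06, 0, 0, 0, 0, 0]
    - [-0.09, 0, 0, 0, 0, 0]
    - [-0.14, -0.02, 0, 0, 0, -0.067]
    - [-0.19, -0.03, 0, 0, 0, -0.133]
    - [-0.25, -0.03, 0, 0, 0, -0.2]
    - [-0.3, -0.03, 0, 0, 0, -0.267]
    - [-0.36, -0.03, 0, 0, 0, -0.333]
    - [-0.41, -0.02, 0, 0, 0, -0.4]
    - [-0.46, 0, 0, 0, 0, -0.467]
    - [-0.51, 0.02, 0, 0, 0, -0.533]
    - [-0.56, 0.05, 0, 0, 0, -0.6]
    - [-0.61, 0.08, 0, 0, 0, -0.667]
    - [-0.65, 0.12, 0, 0, 0, -0.733]
    - [-0.68, 0.16, 0, 0, 0, -0.8]
    - [-0.71, 0.21, 0, 0, 0, -0.867]
    - [-0.73, 0.24, 0, 0, 0, -0.911]
    - [-0.73, 0.24, 0, 0, 0, -0.911]
    - [-0.73, 0.24, 0, 0, 0, -0.911]

```text
t: 3.7
position: [525.6, -189.5, 185.4]
ee_rot: [0.0, -0.039, 0.999, -0.0]
ft_force: [0.1, 0.1, -0.2]
width: 0.2
grasp_force: 0.0
```

Run:
```python
from h import *
w=snap('wrist','wrist2'); b=snap('side','side2'); a=snap('scene','scene2')
st=telemetry.state(); R=R0(); print(st['t'],st['position'],np.degrees(np.arctan2(R[1,0],R[0,0])),st['ft_force'])
A=cv2.resize(w['image'],(640,400))
B=[cv2.resize(x['image'][r:r+50,c:c+80],(400,250),interpolation=cv2.INTER_CUBIC) for x,r,c in((a,170,335),(b,125,265))]
cv2.imwrite('pics/c2.png',np.r_[cv2.resize(w['image'],(544,340)),np.zeros((10,544,3),np.uint8)] if 0 else np.r_[np.pad(cv2.resize(w['image'][:,:],(544,340)),((0,0),(0,256),(0,0))),np.c_[B[0],B[1]]])
```

```text
3.85 [ 525.30086314 -189.11859512  185.4766286 ] -175.48403191013756 [-0.60342663 -0.40441235  0.04239895]Traceback (most recent call last):
  File "<stdin>", line 6, in <module>
    res = self.concatenate(tuple(objs), axis=axis)
ValueError: all the input array dimensions except for the concatenation axis must match exactly, but along dimension 1, the array at index 0 has size 800 and the array at index 1 has size 400
```

Run:
```python
from h import *
w,a,b=[dict(np.load(n+'.npz')) for n in('wrist2','scene2','side2')]
B=[cv2.resize(x['image'][r:r+50,c:c+80],(400,250),interpolation=cv2.INTER_CUBIC) for x,r,c in((a,170,335),(b,125,265))]
cv2.imwrite('pics/c2.png',np.r_[np.pad(cv2.resize(w['image'],(544,340)),((0,0),(0,256),(0,0))),np.hstack(B)])
```

```text
(no output)
```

View pics/c2.png

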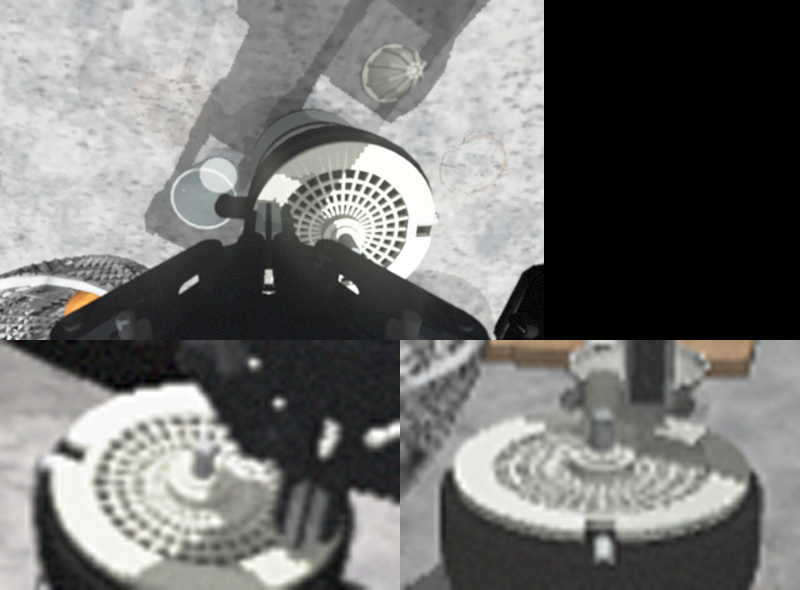

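The notch now shows almost over the key: in side the notch is at about (305.4,162) and the key's face at (305.8,167); in wrist the notch is at about (499,271). Next I'll measure the remaining angle.

Run:
```python
from h import *
w,b,a=[dict(np.load(n+'.npz')) for n in('wrist2','side2','scene2')]
# wrist: predicted key and notch; refine notch by darkness along the arc r=58
def scan(s,r,c,z=159.4,lo=80,hi=115):
    A=np.radians(np.arange(lo,hi,.5)); P=np.float32([proj(s,[c[0]+r*np.cos(x),c[1]+r*np.sin(x),z]) for x in A])
    v=cv2.remap(s['image'].astype(np.float32).mean(2),P[None,:,0].copy(),P[None,:,1].copy(),1)[0]
    m=v<(v.min()+v.max())/2; return np.degrees(A)[m][[0,-1]],m.sum()*.5
for n,s in(('w',w),('b',b),('a',a)):
    c=C.copy()
    for _ in range(4): c,R,k=disc(s,c,63,159.4)
    print(n,c,R,k,[scan(s,r,c) for r in(53,55,57,59)])
    print(' pred key px',proj(s,[c[0]+67*np.cos(np.radians(98.7)),c[1]+67*np.sin(np.radians(98.7)),153]))
B=[cv2.resize(s['image'][r:r+50,c:c+66],(396,300),interpolation=cv2.INTER_CUBIC) for s,r,c in((w,240,465),(b,145,270))]
cv2.imwrite('pics/c3.png',np.hstack(B))
```

```text
w [ 539.22860489 -139.38193264] 63.198679590181705 60 [(array([91.5, 99.5]), np.float64(8.5)), (array([92. , 99.5]), np.float64(8.0)), (array([92. , 99.5]), np.float64(8.0)), (array([92. , 99.5]), np.float64(8.0))]
 pred key px [510.41499785 260.22907358]
b [ 536.6946701  -129.64167377] 62.64153818824498 40 [(array([ 90.5, 103.5]), np.float64(13.5)), (array([ 91. , 103.5]), np.float64(13.0)), (array([ 91., 103.]), np.float64(12.5)), (array([ 91. , 103.5]), np.float64(13.0))]
 pred key px [305.26618286 166.97653283]
a [ 538.67343769 -139.80587371] 64.65051203546194 44 [(array([ 93.5, 101.5]), np.float64(8.5)), (array([ 93.5, 101.5]), np.float64(8.5)), (array([ 93.5, 101. ]), np.float64(8.0)), (array([ 93. , 100.5]), np.float64(8.0))]
 pred key px [344.41261641 193.46861135]
```

View pics/c3.png

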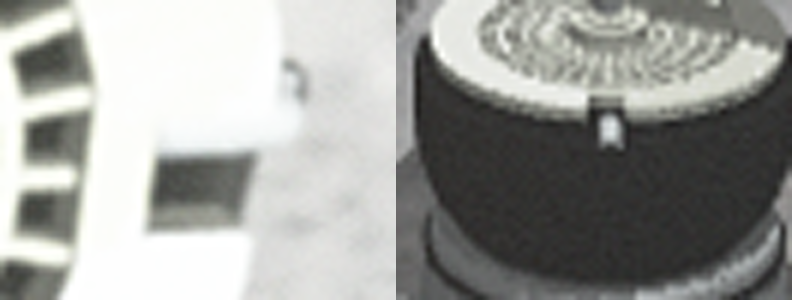

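Emit:
apply_moves:
  plan:
    - [-0.01, 0.06, 0, 0, 0, 0]
    - [-0.02, 0.06, 0, 0, 0, 0]
    - [-0.02, 0.06, 0.03, 0, 0, 0]
    - [-0.02, 0.06, 0.06, 0, 0, 0]
    - [-0.02, 0.06, 0.08, 0, 0, 0]
    - [-0.02, 0.06, 0.1, 0, 0, 0]
    - [-0.02, 0.06, 0.11, 0, 0, 0]
    - [-0.02, 0.06, 0.12, 0, 0, 0]
    - [-0.02, 0.06, 0.12, 0, 0, 0]
    - [-0.02, 0.06, 0.12, 0, 0, 0]

```text
t: 4.68
position: [527.4, -182.9, 174.1]
ee_rot: [0.001, -0.04, 0.999, -0.0]
ft_force: [-1.0, 1.1, 5.0]
width: 0.1
grasp_force: 2.6
```

Emit:
apply_moves:
  plan:
    - [0, 0, 0.01, 0, 0, 0]
    - [0, 0, 0.02, 0, 0, 0]
    - [0, 0, 0.03, 0, 0, 0]
    - [0, 0, 0.03, 0, 0, 0]
    - [0, 0, 0.04, 0, 0, 0]
    - [0, 0, 0.04, 0, 0, 0]
    - [0, 0, 0.05, 0, 0, 0]
    - [0, 0, 0.05, 0, 0, 0]
    - [0, 0, 0.05, 0, 0, 0]

```text
t: 5.43
position: [527.6, -182.9, 169.2]
ee_rot: [0.001, -0.04, 0.999, -0.0]
ft_force: [-0.5, 0.2, 5.6]
width: 0.4
grasp_force: 2.8
```

Emit:
apply_moves:
  plan:
    - [0, 0, 0.01, 0, 0, 0]
    - [0, 0, 0.02, 0, 0, 0]
    - [0, 0, 0.02, 0, 0, 0]
    - [0, 0, 0.03, 0, 0, 0]
    - [0, 0, 0.03, 0, 0, 0]
    - [0, 0, 0.03, 0, 0, 0]

```text
t: 5.93
position: [528.5, -183.3, 168.0]
ee_rot: [0.002, -0.04, 0.999, -0.001]
ft_force: [-1.8, 1.7, 12.6]
width: -0.2
grasp_force: 6.5
```

Emit:
apply_moves:
  plan:
    - [0, 0, 0.02, 0, 0, 0]
    - [0, 0, 0.03, 0, 0, 0]
    - [0, 0, 0.03, 0, 0, 0]
    - [0, 0, 0.03, 0, 0, 0]

```text
t: 6.27
position: [528.7, -183.5, 166.9]
ee_rot: [0.003, -0.04, 0.999, -0.001]
ft_force: [-3.8, 2.2, 21.7]
width: 0.1
grasp_force: 11.1
```

Emit:
apply_moves:
  plan:
    - [0, 0, -0.05, 0, 0, 0]
    - [0.03, 0, -0.2, 0, 0, 0]
    - [0.03, 0, -0.5, 0, 0, 0]
    - [0.03, 0, -0.8, 0, 0, 0]
    - [0.03, 0, -1, 0, 0, 0]
    - [0.3, -0.3, -1, 0, 0, 0]
    - [0.6, -0.6, -1, 0, 0, 0]
    - [0.6, -0.6, -1, 0, 0, 0]
    - [0.6, -0.6, -1, 0, 0, 0]

```text
t: 7.02
position: [470.8, -248.9, 262.2]
ee_rot: [0.0, -0.038, 0.999, -0.0]
ft_force: [-0.2, 0.2, -0.3]
width: 0.2
grasp_force: 0.0
```

Run:
```python
from h import *
b=snap('side','side3'); a=snap('scene','scene3'); w=snap('wrist','wrist3')
st=telemetry.state(); print(st['t'],st['position'],st['ft_force'])
B=[cv2.resize(s['image'][r:r+60,c:c+80],(400,300),interpolation=cv2.INTER_CUBIC) for s,r,c in((a,170,335),(b,125,265))]
cv2.imwrite('pics/c4.png',np.r_[np.hstack(B),np.pad(cv2.resize(w['image'],(480,300)),((0,0),(0,320),(0,0)))])
```

```text
7.1667 [ 472.30528569 -246.94176069  262.01256534] [ 0.20084249 -0.41527503  0.14851053]
```

View pics/c4.png

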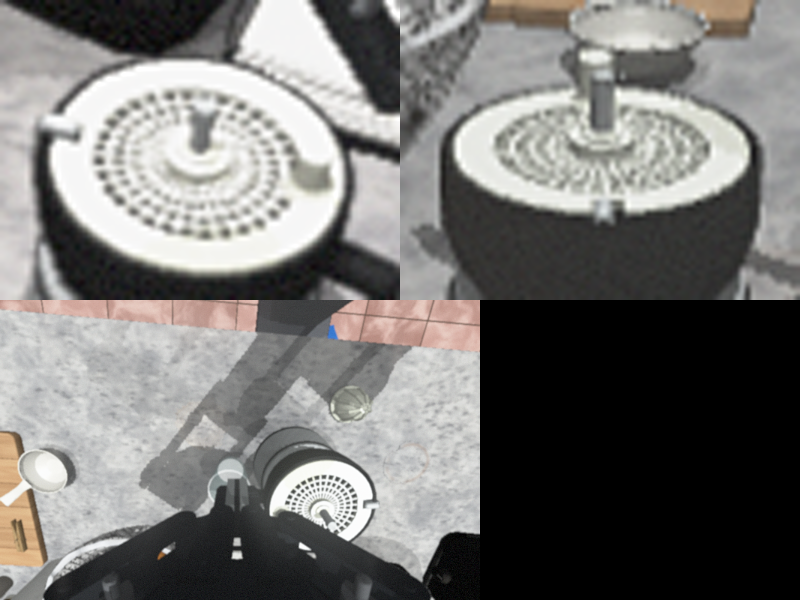

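The scene and side crops show the steel key standing in the notch, with the disc level with the bowl's rim and the knob on the spout's side. A numerical check of the depth follows.

Run:
```python
from h import *
for n0,n1 in(('scene0','scene3'),('side0','side3'),('wrist1','wrist3')):
  for n,zs in((n0,[159.4]),(n1,[149,150.4,152,154])):
    s=dict(np.load(n+'.npz'))
    for z in zs:
        c=C.copy()
        for _ in range(4): c,R,k=disc(s,c,63,z)
        print(n,z,c.round(1),R.round(2),k)
```

```text
scene0 159.4 [ 538.5 -139.5] 64.15 70
scene3 149 [ 540.2 -139.2] 64.33 100
scene3 150.4 [ 538.9 -139.6] 64.17 99
scene3 152 [ 537.4 -140.1] 64.11 93
scene3 154 [ 535.6 -140.6] 63.85 97
side0 159.4 [ 537.2 -131. ] 62.76 48
side3 149 [ 537.1 -133.5] 63.38 71
side3 150.4 [ 536.8 -130.5] 63.26 67
side3 152 [ 536.3 -127. ] 63.09 68
side3 154 [ 535.7 -122.8] 62.65 65
wrist1 159.4 [ 539.9 -139. ] 63.14 113
wrist3 149 [ 540.2 -138.7] 63.82 79
wrist3 150.4 [ 539.3 -139.3] 63.45 79
wrist3 152 [ 538.3 -140.1] 62.95 82
wrist3 154 [ 537.1 -141.1] 62.42 81
```

```bash
python3 -c "
from bench import manip; print(manip.close_job())"
```

```text
the job is handed in; nothing more can be done
None
```

I pushed the strainer round until its notch was over the key, pressed it down flush with the bowl's rim (three camera views agree to about 1 mm), drew the arm clear without touching the cone, glass or orange, and handed the job in; no verdict came back.

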